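Tip the flush lint-filter cassette out of its housing and stand it up to drain

ROBOT

A 6-joint arm with a two-finger parallel gripper is mounted at the origin on the work surface. World frame = base frame: x ahead of the robot, y to its left, z up, the work surface at z = 0. Lengths are in mm, angles in degrees, forces in N, time in s.
With the tool pointing down it reaches from about 350 to 950 mm from the base axis. Payload 17.4 kg.
Tool frame: the origin (TCP) lies at the very end of the fingers, on their centre line; the grasp point (between the pads) lies 19 mm behind it; z points along the fingers, y is the direction in which the jaws open and shut (so a half turn about z gives the same grasp; the last joint's range is limited). The gripper opens to 93 mm and grips with 3 to 60 N. Pads are 15 mm wide; open, the fingers measure 128 mm over their backs; the gripper's body (75 mm by 188 mm) begins 65 mm behind the grasp point.
Start: joints at [-2.166, 6.646, 82.598, -0, 90.757, -2.166], TCP at [675.005, -0.009, 218.646] pointing down, gripper open.
Joint ranges: [-162.19, 162.19], [-47.58, 125.68], [4.15, 143.07], [-65.23, 245.23], [0.69, 171.88], [-170.13, 170.13]. Speed limits (degrees/s): [108.29, 108.29, 127.2, 180, 180, 180].

INTERFACE

Orientations are given as a 3x3 rotation matrix whose columns are the frame's x, y, z axes.
In Python, from rig import env gives the robot as it stands. Calls block until the motion is done:
- env.reach(position, orientation): joint-space move of the TCP to a pose.
- env.servo_line(position, frame=None, rate=150, max_force=None): straight line of the TCP; frame=None keeps the orientation; rate is the mean speed in mm/s. With max_force (N) it stops when the force on the tool has changed by that much, and returns True; else False.
- env.movej(angles): joint-space move.
- env.let_go() and env.clamp(f_grip=None): open the fingers fully, or close them until they stop; f_grip is the grip in N (None keeps the last).
- env.sleep(seconds).
- env.inverse_kinematics(position, orientation): joint angles nearest the present ones, or None.
- env.capture(name): name is "scene" or "side" or "wrist"; returns a dict with "frame" (400x640x3 uint8, red, green, blue), "intrinsics" (3x3 intrinsics, pixels), "camera_from_world" (4x4, takes a point from world to camera coordinates); the wrist camera has in their place "tool_from_camera" (4x4, takes a point from camera to tool coordinates, whose origin is the TCP and whose axes are the flange's). Camera axes: x right, y up, looking along -z (the intrinsics and any distortion apply to the point x, -y, -z); pixel columns grow to the right and rows downward; lengths in mm; the calibration is good to about 2 mm. A picture is of the moment at which its call begins: read the wrist's pose just before it. There is no depth.
A pose or a line that the arm cannot do raises env.IKError and nothing moves.
- env.hand_in(): hands the job in, once; it reports no verdict.
Readings, each from a call of its own:
- env.read_time(): time.
- env.read_q(): joint angles.
- env.read_joint_vel(): joint speeds.
- env.read_joint_torque(): joint torques, N m.
- env.read_tcp_pos(): TCP position.
- env.read_tool_rot(): TCP orientation.
- env.read_wrist_force(): force on the tool from outside, world axes, zero at the start.
- env.read_wrist_torque(): the same for the moment, N m.
- env.read_width(): finger opening in mm.
Only numpy, scipy, OpenCV 4.12 (cv2) and the standard library are available. Lean on these libraries where they do the work, as an engineer would, in place of code of your own. Each camera call takes 0.05 s, during which the arm holds its last target.

TASK

The flat filter cassette lies flush in the grey dryer filter housing, which is hollow under one of its two ends (you cannot see which). Press the cassette gently at one end, without forcing it, until you find the end that goes down and the other end tips up; then take it by the raised end, lift it out and stand it upright on one of its short ends in the free half of the drip tray, well inside the rim. Let go of it so that it stands by itself, and leave the cup, the bottle and the brush alone.

Things in the scene. Friction and masses are not known exactly. Their poses are not given: they have to be found in the camera images.
- housing: Fixed grey plastic filter housing, 146 (its x) x 90 (its y) x 66 mm high, open at the top. Origin: centre of its underside, z up. Inside, a solid seat 48 mm above the table carries the cassette from one end to 3.5 mm past the middle (the tipping edge); beyond it is a well, floor 5.5 mm above the table. The well lies at the +x or the -x end, which differs from run to run and cannot be seen.
- housing_mouth (a point): Middle of the housing's mouth (116 x 64 mm), level with its top, 66 mm above the table; axes as the housing's. The well must be found by pressing on the cassette: a press on the seat end meets a rigid stop at once, a press on the well end goes down with under 3 N.
- cassette: Loose rigid filter cassette, white frame with dark mesh panels, 112 (its x) x 60 (its y) x 18 mm (its z), 0.09 to 0.18 kg, same on both faces and ends. Origin: centre of its underside as it first lies. It starts flat in the housing's mouth, its top flush with the housing's, its x along the housing's x, gaps of about 2 mm all round.
- cassette_center (a point): Centre of the cassette's volume. Pressed down 20 to 30 mm at a point 38 mm from the centre on the well end, the cassette passes its balance and stays tipped by itself, its long axis some 45 to 55 degrees above level, about 50 mm of it standing up beyond the tipping edge, with room for a finger above and under the raised end.
- tray: Fixed white plastic drip tray, 230 (its x) x 150 (its y) mm, flat floor 5 mm above the table, rim 5 mm thick and up to 12 mm above the table. Origin: centre of its underside, z up. The dosing cup stands in its +x half; its -x half is free.
- tray_free (a point): Point on the tray's floor, 5 mm above the table, in the middle of its free (-x) half, which measures about 110 x 140 mm; axes as the tray's.
- cup: Bystander: loose white plastic dosing cup, 64 mm wide, 60 mm high, standing on the tray. Origin: centre of its underside.
- bottle: Bystander: loose blue detergent bottle, 68 mm wide, 190 mm high. Origin: centre of its underside.
- brush: Bystander: loose cleaning brush lying on the table, about 0.2 m long along its x. Origin: near its middle, on its underside.
There are look-alikes about, which are no part of the job. Several things have the shape of the cassette; the one meant has the colours described above. What is shaped like the housing but red is not meant.

How it is judged (in metres and radians):
On the way:
1. the cassette, still in the housing, is tipped by more than 25 degrees (angle between cassette's own z axis and vertical above 0.436332 rad and horizontal distance between cassette_center and housing below 0.045 m and height (world z) of cassette_center below 0.085 m), for 0.2 s.
At the end, for the whole second after the job is handed in: The cassette stands on a short end on the tray's floor, its long axis within 0.10 rad of vertical, its centre within 55 mm of the middle of the free half along each of the tray's axes and 50 to 61 mm above the tray's floor, not leaning on the cup, released and at rest (under 0.04 m/s and 0.7 rad/s) ((angle between cassette's own x axis and vertical below 0.1 rad or angle between cassette's own x axis and vertical above 3.04159 rad) and x of cassette_center in the frame of tray_free between -0.055 and 0.055 m and y of cassette_center in the frame of tray_free between -0.055 and 0.055 m and z of cassette_center in the frame of tray_free between 0.05 and 0.061 m and contact force between cassette and cup below 0.05 N and linear speed of cassette below 0.04 m/s and angular speed of cassette below 0.7 rad/s); the robot touches nothing.
It fails at once if the cassette is forced: pressed with more than 100 N while it lies flush (contact force between the fingers and cassette above 100 N and angle between cassette's own z axis and vertical below 0.12 rad and horizontal distance between cassette_center and housing below 0.02 m and height (world z) of cassette_center below 0.07 m).
It fails at once if the bottle is moved by more than 25 mm (distance of bottle from where it was at the start of the episode above 0.025 m).
It fails at once if the brush is moved by more than 25 mm (distance of brush from where it was at the start of the episode above 0.025 m).
It fails at once if the dosing cup is moved by more than 25 mm (distance of cup from where it was at the start of the episode above 0.025 m).
It also fails if it takes over 64 s, if anything falls off the work surface, if the arm or the gripper's body presses on something with over 40 N, if the wrist force passes 120 N, or if a joint passes its speed limit or range.

## Working session

There is one attempt and no reset: what is moved stays moved. The work goes in short steps, each a Python script; the robot and the scene stay as the last script left them, time stands still between calls to the robot, and variables do not carry over. Pictures are saved under pics/ and viewed, and the job is handed in when it is done.

```bash
ls; mkdir -p pics; python3 - <<'E'
from rig import env
import cv2,pickle
for n in ["scene","side","wrist"]:
    c=env.capture(n); pickle.dump(c,open(f"pics/{n}0.pkl","wb"))
    cv2.imwrite(f"pics/{n}0.png",c["frame"][:,:,::-1])
    print(n,{k:v for k,v in c.items() if k!="frame"})
print(env.read_time(),env.read_tool_rot())
E
```

```text
pics
scene {'intrinsics': array([[367.78924027,   0.        , 318.15268816],
       [  0.        , 367.78924027, 197.27217065],
       [  0.        ,   0.        ,   1.        ]]), 'camera_from_world': array([[ 7.59403230e-01,  6.50599293e-01, -5.22439502e-03,
        -4.74660020e+02],
       [-4.28363938e-01,  5.06013652e-01,  7.48635105e-01,
         1.63528569e+02],
       [ 4.89705085e-01, -5.66277974e-01,  6.62961677e-01,
        -1.35032624e+03],
       [ 0.00000000e+00,  0.00000000e+00,  0.00000000e+00,
         1.00000000e+00]])}
side {'intrinsics': array([[418.09726445,   0.        , 313.40478705],
       [  0.        , 418.09726445, 201.93044542],
       [  0.        ,   0.        ,   1.        ]]), 'camera_from_world': array([[-9.56019275e-01, -2.92584436e-01,  2.05302994e-02,
         5.31209970e+02],
       [ 1.94123318e-01, -5.78717904e-01,  7.92086943e-01,
        -1.44271417e+02],
       [-2.19871059e-01,  7.61235795e-01,  6.10062933e-01,
        -9.97590676e+02],
       [ 0.00000000e+00,  0.00000000e+00,  0.00000000e+00,
         1.00000000e+00]])}
wrist {'intrinsics': array([[326.18939008,   0.        , 319.61045334],
       [  0.        , 326.18939008, 201.13640507],
       [  0.        ,   0.        ,   1.        ]]), 'tool_from_camera': array([[ 8.39367214e-04,  9.67983107e-01,  2.51013942e-01,
         6.86217725e+01],
       [ 9.99999046e-01, -5.37101391e-04, -1.27268365e-03,
        -6.50273054e-01],
       [-1.09711634e-03,  2.51014771e-01, -9.67982635e-01,
        -1.65954512e+02],
       [ 0.00000000e+00,  0.00000000e+00,  0.00000000e+00,
         1.00000000e+00]])}
0.15 [[-1.38846285e-05  9.99999499e-01 -1.00044205e-03]
 [ 1.00000000e+00  1.38953607e-05  1.07204906e-05]
 [ 1.07343867e-05 -1.00044190e-03 -9.99999500e-01]]
```

View pics/scene0.png

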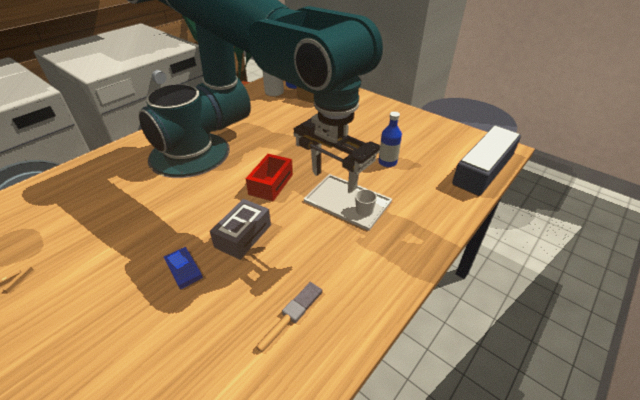

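View pics/side0.png

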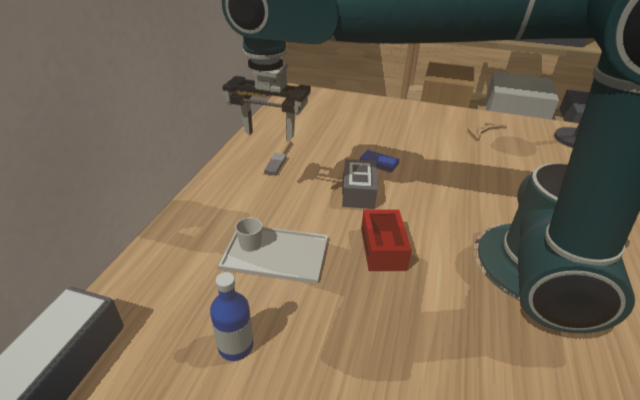

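View pics/wrist0.png

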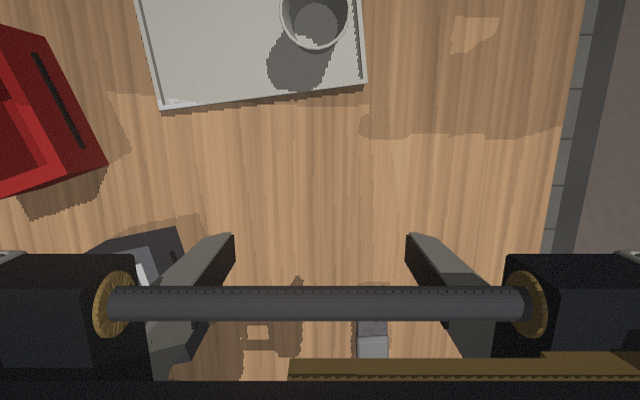

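Scene: grey housing with the white-framed cassette at about (241,226), tray at (348,202) with the cup at (365,202), brush at (290,315), bottle at (390,140), red decoy at (269,176). Side: housing (360,182), tray (275,252). Next I'll zoom in for corners.

```bash
cat > h.py <<'E'
import numpy as np,cv2,pickle
def ray(c,u,v,Tcw=None):
    K=c["intrinsics"]; d=np.array([(u-K[0,2])/K[0,0],-(v-K[1,2])/K[1,1],-1.])
    T=np.linalg.inv(c["camera_from_world"]) if Tcw is None else Tcw
    return T[:3,3],T[:3,:3]@d
def onz(c,u,v,z,Tcw=None):
    o,d=ray(c,u,v,Tcw); return o+d*(z-o[2])/d[2]
def proj(c,p,T=None):
    T=c["camera_from_world"] if T is None else T
    q=T[:3,:3]@np.asarray(p,float)+T[:3,3]; K=c["intrinsics"]
    return K[0,2]+K[0,0]*q[0]/-q[2],K[1,2]-K[1,1]*q[1]/-q[2]
def crop(c,name,x0,y0,w,h,s):
    im=c["frame"][y0:y0+h,x0:x0+w,::-1]
    im=cv2.resize(im,None,fx=s,fy=s,interpolation=cv2.INTER_CUBIC)
    for x in range((x0+9)//10*10,x0+w,10): cv2.putText(im,str(x),((x-x0)*s,9),0,.33,(0,255,255),1);cv2.line(im,((x-x0)*s,10),((x-x0)*s,15),(0,255,255))
    for y in range((y0+9)//10*10,y0+h,10): cv2.putText(im,str(y),(0,(y-y0)*s+4),0,.33,(0,255,255),1);cv2.line(im,(22,(y-y0)*s),(27,(y-y0)*s),(0,255,255))
    cv2.imwrite(name,im)
E
python3 - <<'E'
from h import *
a=pickle.load(open("pics/scene0.pkl","rb"));b=pickle.load(open("pics/side0.pkl","rb"))
crop(a,"pics/s1.png",200,160,200,110,4)
crop(b,"pics/d1.png",210,140,180,145,4)
E
```

```text
(no output)
```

View pics/s1.png

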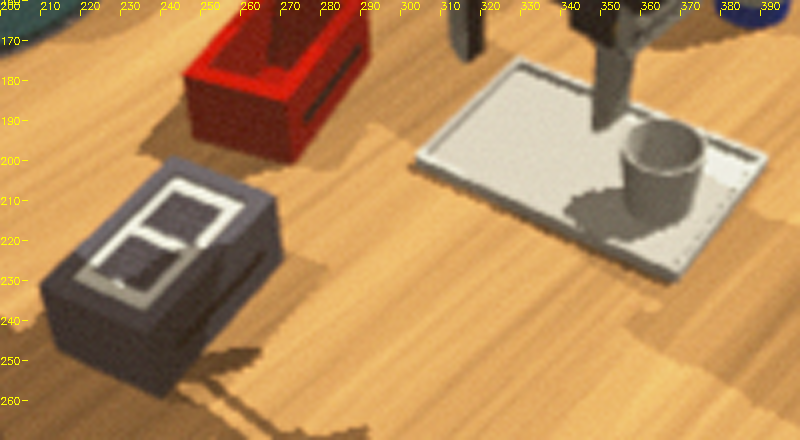

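View pics/d1.png

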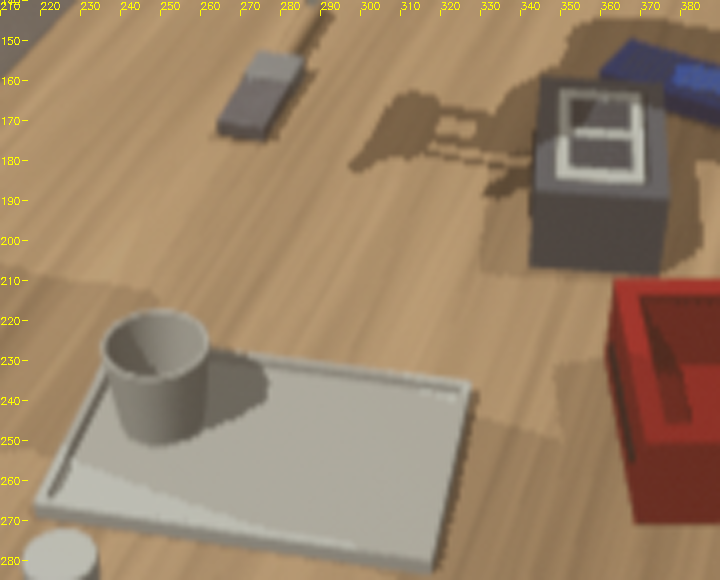

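```bash
python3 - <<'E'
from h import *
np.set_printoptions(precision=1,suppress=True)
a=pickle.load(open("pics/scene0.pkl","rb"));b=pickle.load(open("pics/side0.pkl","rb"))
def rep(n,c,pts,z):
    P=np.array([onz(c,*p,z)[:2] for p in pts]); print(n,P.tolist(),"mean",P.mean(0),"edges",np.linalg.norm(np.roll(P,-1,0)-P,axis=1), "dirs",[round(np.degrees(np.arctan2(*(q-p)[::-1])),1) for p,q in zip(P,np.roll(P,-1,0))])
rep("hs",a,[(244,199),(268.5,209),(237.5,239),(210.5,231)],66)
rep("hd",b,[(345,159),(376.5,161.5),(377,190),(343,188)],66)
rep("cs",a,[(243.5,204),(261.5,211),(236.5,237.5),(219,229.5)],66)
rep("cd",b,[(349.5,162),(370,163),(371,186),(349,184)],66)
rep("ts",a,[(329.5,174.5),(392,199),(369.5,229),(303.5,199.5)],12)
rep("td",b,[(327.5,235.5),(318,282),(218.5,265)],12)
# mask cassette white
for n,c,(x0,y0,w,h) in [("s",a,(205,195,75,50)),("d",b,(340,155,40,37))]:
    im=c["frame"][y0:y0+h,x0:x0+w].astype(int); m=((im.min(2)>105)&(im.max(2)-im.min(2)<40)).astype(np.uint8)
    k=max(cv2.findContours(m,0,2)[0],key=cv2.contourArea); r=cv2.approxPolyDP(cv2.convexHull(k),3,True)[:,0]+[x0,y0]
    print(n,m.sum(),r.tolist())
E
```

```text
hs [[413.520980651119, -80.5777151079277], [497.8695777022831, -64.03290935971563], [518.6698556816357, -193.20943251061556], [442.81665257520615, -220.7818406828198]] mean [ 468.2 -139.7] edges [ 86.  130.8  80.7 143.2] dirs [np.float64(11.1), np.float64(-80.9), np.float64(-160.0), np.float64(101.8)]
hd [[521.8242917663408, -201.3273173986713], [431.4497016050319, -217.7506934533485], [404.9421936481976, -77.63608297827636], [492.5504676507428, -57.61826452692526]] mean [ 462.7 -138.6] edges [ 91.9 142.6  89.9 146.7] dirs [np.float64(-169.7), np.float64(100.7), np.float64(12.9), np.float64(-78.5)]
cs [[428.72606909483625, -95.56626762204382], [488.9137830862297, -82.20997783358428], [512.6959973967698, -191.50565124500935], [455.5066544487555, -202.93750980924062]] mean [ 471.5 -143.1] edges [ 61.7 111.9  58.3 110.7] dirs [np.float64(12.5), np.float64(-77.7), np.float64(-168.7), np.float64(104.0)]
cd [[505.55062434059823, -189.51991702406474], [447.9205041538734, -203.5142730474049], [423.49518991647074, -90.6064355558309], [481.6219313118711, -80.75267806254442]] mean [ 464.6 -141.1] edges [ 59.3 115.5  59.  111.4] dirs [np.float64(-166.4), np.float64(102.2), np.float64(9.6), np.float64(-77.6)]
ts [[485.8802693320141, 220.8375655670818], [710.9661683597424, 250.3949964093705], [730.7375288318605, 100.16514162605199], [503.8323081526311, 71.9897158699464]] mean [607.9 160.8] edges [227.  151.5 228.6 149.9] dirs [np.float64(7.5), np.float64(-82.5), np.float64(-172.9), np.float64(96.9)]
td [[495.4681915862127, 77.63276332185467], [474.7786590087054, 230.5541982851737], [705.0970140587848, 252.1475320582623]] mean [558.4 186.8] edges [154.3 231.3 272.8] dirs [np.float64(97.7), np.float64(5.4), np.float64(-140.2)]
s 471 [[266, 208], [236, 236], [219, 229], [220, 221], [246, 200]]
d 268 [[350, 163], [369, 164], [370, 186], [348, 183]]
```

```bash
cat >> h.py <<'E'
from scipy.spatial.transform import Rotation as Ro
def wristT(env):
    T=np.eye(4);T[:3,:3]=env.read_tool_rot();T[:3,3]=env.read_tcp_pos();return T
def snap(env,n,tag):
    T=wristT(env) if n=="wrist" else None
    c=env.capture(n)
    if n=="wrist": c["camera_from_world"]=np.linalg.inv(T@c["tool_from_camera"])
    pickle.dump(c,open(f"pics/{tag}.pkl","wb")); cv2.imwrite(f"pics/{tag}.png",c["frame"][:,:,::-1]); return c
E
python3 - <<'E'
from rig import env
from h import *
a=pickle.load(open("pics/scene0.pkl","rb"));b=pickle.load(open("pics/side0.pkl","rb"))
print("bottle",onz(a,390,163,0),onz(b,236,352,0),"cup",onz(a,364,212,5),onz(b,249,246,5))
th=np.radians(102.5);e=np.array([np.cos(th),np.sin(th),0]);z=np.array([0,0,-1.]);R=np.c_[e,np.cross(z,e),z]
p=np.array([468,-142,230.])-55*e
env.reach(p,R); print(env.read_tcp_pos(),env.read_time())
snap(env,"wrist","w1")
E
```

```text
bottle [597.51096252 421.37573672   0.        ] [575.86675572 435.51120226   0.        ] cup [674.80765892 153.36855764   5.        ] [668.28819382 166.53133257   5.        ]
[ 480.47818364 -195.33644932  230.05275522] 1.225
```

View pics/w1.png

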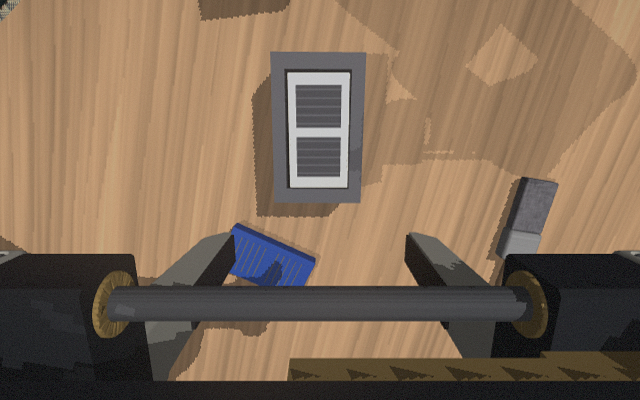

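The wrist view shows the housing top from about (271,52) to (361,203), with the white cassette inside at about (287,70) to (349,188). The blue look-alike lies at (273,255) and the brush at (527,215).

```bash
python3 - <<'E'
from h import *
np.set_printoptions(precision=1,suppress=True)
c=pickle.load(open("pics/w1.pkl","rb"))
im=c["frame"].astype(int); m=((im.min(2)>130)&(im.max(2)-im.min(2)<30)).astype(np.uint8); m[:40]=0;m[215:]=0;m[:,:260]=0;m[:,375:]=0
k=max(cv2.findContours(m,0,2)[0],key=cv2.contourArea);r=cv2.minAreaRect(k);print(r)
P=np.array([onz(c,*p,66)[:2] for p in cv2.approxPolyDP(cv2.convexHull(k),6,True)[:,0]]);print(P)
for n,Q in [("cas",P),("hou",np.array([onz(c,*p,66)[:2] for p in [(271,52),(366,52.5),(361,203),(272,202)]]))]:
    print(n,Q.mean(0),[(round(np.linalg.norm(q-p),1),round(np.degrees(np.arctan2(*(q-p)[::-1])),1)) for p,q in zip(Q,np.roll(Q,-1,0))])
E
```

```text
((317.9999694824219, 129.49998474121094), (61.99999237060547, 114.99998474121094), -0.0)
[[ 482.6  -82.6]
 [ 507.2 -191.2]
 [ 451.7 -203.5]
 [ 426.5  -96.9]]
cas [ 467.  -143.6] [(np.float64(111.4), np.float64(-77.3)), (np.float64(56.8), np.float64(-167.5)), (np.float64(109.6), np.float64(103.3)), (np.float64(57.9), np.float64(14.3))]
hou [ 466.3 -142.9] [(np.float64(88.8), np.float64(12.3)), (np.float64(145.6), np.float64(-77.5)), (np.float64(93.1), np.float64(-168.1)), (np.float64(144.9), np.float64(100.8))]
```

```bash
cat >> h.py <<'E'
C=np.array([467,-143,0.]);th=np.radians(102.8);e=np.array([np.cos(th),np.sin(th),0]);zd=np.array([0,0,-1.]);R0=np.c_[e,np.cross(zd,e),zd]
E
python3 - <<'E'
from rig import env
from h import *
env.clamp(20); print("w",env.read_width())
def press(s):
    p=C+s*38*e; env.reach(p+[0,0,85],R0)
    hit=env.servo_line(p+[0,0,40],rate=25,max_force=10)
    print(s,hit,env.read_tcp_pos(),env.read_wrist_force(),env.read_time()); return hit
for s in (1,-1):
    hit=press(s)
    if not hit: break
    env.servo_line(C+s*38*e+[0,0,90])
for n in ("scene","side","wrist"): snap(env,n,n+"2")
E
```

```text
w 0.35023676083826005
1 True [ 458.8054666  -105.84116224   48.10148438] [-3.81139229  1.64533692  8.39705042] 4.7917
-1 True [ 475.46300822 -180.09024586   66.26673478] [-1.01932103  1.7645286   7.50115702] 6.5417
```

The +e end (toward +y) went down 18 mm before the 10 N limit stopped it, and the -e end is rigid at z 66. So the well is at +e. The cassette fell back flush, so I'll press +e again, deeper and with a higher limit.

```bash
python3 - <<'E'
from rig import env
from h import *
p=C+38*e
env.servo_line(C-38*e+[0,0,90]); env.servo_line(p+[0,0,85])
for z in (60,54,50,47,44,41,39):
    hit=env.servo_line(p+[0,0,z],rate=30,max_force=25)
    print(z,hit,env.read_tcp_pos(),env.read_wrist_force(),env.read_time())
    if hit: break
for n in ("scene","side","wrist"): snap(env,n,n+"2")
for n,x,y,w,h in (("scene",190,150,100,110),("side",320,110,90,100)): crop(pickle.load(open(f"pics/{n}2.pkl","rb")),f"pics/{n}2c.png",x,y,w,h,5)
E
```

```text
60 False [ 458.69087287 -105.95627583   60.20326754] [-0.15063073  0.070755   -0.25596773] 8.8917
54 False [ 458.42855707 -105.90312878   53.7519362 ] [-0.1286127   0.02631418 -0.02522481] 9.2417
50 False [ 458.48122799 -105.90472679   49.79026233] [ 0.11996397  0.22137217 -0.66625836] 9.525
47 False [ 459.16135328 -105.80898918   48.11866088] [-2.47773946  4.76481822 11.86334338] 9.775
44 False [ 459.65151274 -106.00977033   47.30866306] [-15.02149857   6.88774599  39.27414042] 10.025
41 False [ 460.04330423 -106.18246329   46.68701328] [-29.31480789  10.89899591  68.74038027] 10.275
39 False [ 460.27021547 -106.29420625   46.34488314] [-41.01231874  13.31520359  90.14951625] 10.525
```

View pics/scene2c.png

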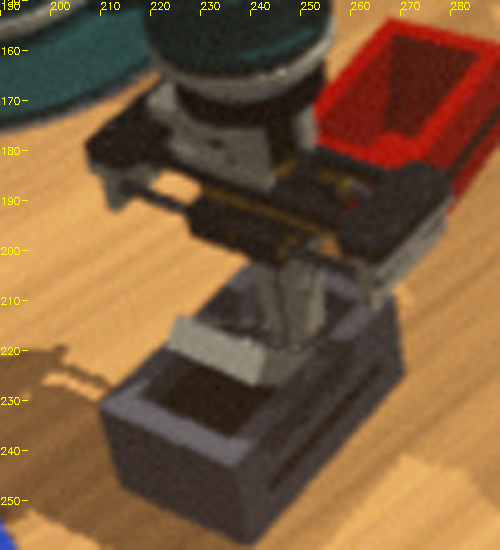

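View pics/side2c.png

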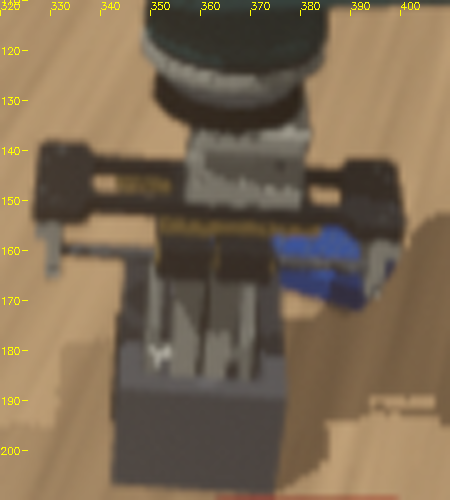

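The cassette is already tipped (top edge at about (222,217) to (240,225) in the scene view). Further pressing only loaded it to 90 N, because `max_force` counts per segment. I'm backing off now and taking a look.

```bash
python3 - <<'E'
from rig import env
from h import *
p=C+38*e
env.servo_line(p+[0,0,110],rate=60)
q=C-60*e+[0,0,240]
env.servo_line(p+[0,0,240]); env.reach(q,R0); env.let_go()
print(env.read_wrist_force(),env.read_time())
for n in ("scene","side","wrist"): snap(env,n,n+"3")
for n,x,y,w,h in (("scene",190,170,100,100),("side",320,130,80,90),("wrist",240,20,160,200)): crop(pickle.load(open(f"pics/{n}3.pkl","rb")),f"pics/{n}3c.png",x,y,w,h,3 if n=="wrist" else 5)
E
```

```text
[ 0.43679637  0.08529311 -1.01320944] 14.975
```

View pics/scene3c.png

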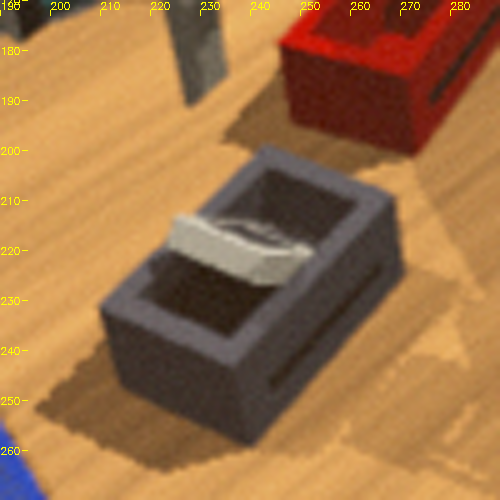

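View pics/side3c.png

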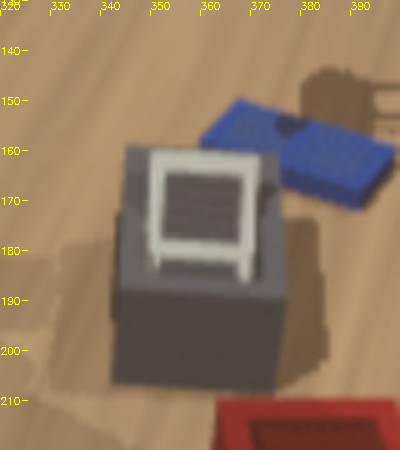

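View pics/wrist3c.png

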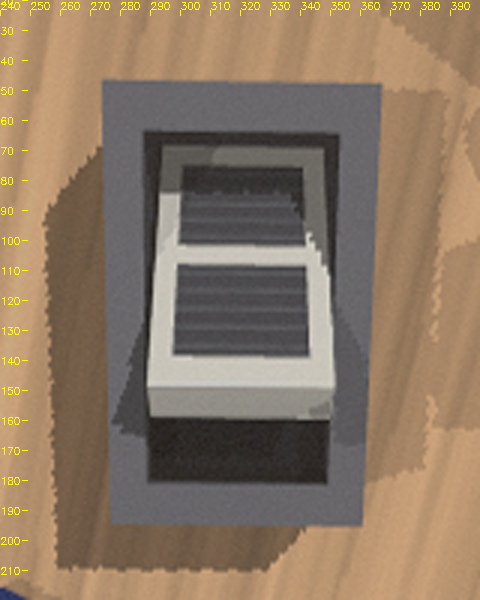

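```bash
python3 - <<'E'
from h import *
from scipy.optimize import least_squares
np.set_printoptions(precision=1,suppress=True)
w=pickle.load(open("pics/wrist3.pkl","rb"));b=pickle.load(open("pics/side3.pkl","rb"));a=pickle.load(open("pics/scene3.pkl","rb"))
def tri(c1,p1,c2,p2):
    o1,d1=ray(c1,*p1);o2,d2=ray(c2,*p2);t=np.linalg.lstsq(np.c_[d1,-d2],o2-o1,rcond=None)[0]
    A=o1+d1*t[0];B=o2+d2*t[1];return (A+B)/2,np.linalg.norm(A-B)
n=np.cross(zd,e)
for p,q in [((289,148.5),(370.5,161)),((351,148.5),(350.5,160))]:
    P,g=tri(w,p,b,q); print(P,g,"along",(P-C)@e,"lat",(P-C)@n)
mt=np.array(((289+351)/2,148.5)); mb=np.array((320,159.))
def pts(x):
    ang,s,l=x # long axis raised dir u=-e cos + z sin ; nrm up
    u=-e*np.cos(ang)+np.array([0,0,1])*np.sin(ang); nr=e*np.sin(ang)+np.array([0,0,1])*np.cos(ang)
    piv=C+3.5*e+[0,0,48]; B=piv+u*s+n*l; return B,B+18*nr
def f(x):
    B,T=pts(x); return np.r_[np.array(proj(w,B))-mb,np.array(proj(w,T))-mt]
r=least_squares(f,[np.radians(50),50,0]); print(np.degrees(r.x[0]),r.x[1:],r.fun,pts(r.x))
B,T=pts(r.x); 
for c in (a,b): print([np.array(proj(c,P+n*k)) for P in (B,T) for k in(-30,30)])
print("width at top", np.linalg.norm(onz(w,351,148.5,T[2])-onz(w,289,148.5,T[2])))
E
```

```text
[ 442.9 -169.7   93.9] 0.07162908314479258 along -20.645058734168177 lat -29.433106238425488
[ 498.7 -156.7   93.8] 3.032575261962217 along -20.424668630212487 lat 27.84029748701737
40.63903517687924 [47.4 -0. ] [-0.  0.  0. -0.] (array([ 474.2, -174.7,   78.9]), array([ 471.6, -163.2,   92.5]))
[array([222.1, 219.8]), array([240.4, 227.3]), array([224. , 213.3]), array([242.4, 220.8])]
[array([370. , 163.3]), array([348.8, 162.1]), array([370.7, 161.4]), array([349.2, 160.2])]
width at top 59.07264187382656
```

The cassette stays tipped at about 41°. Its raised end is centred near (473,-169,86), and the scene and side pixels agree to about 1 px. The lower finger would foul the seat and wall if I gripped across the thickness with the jaws fully open. I'll grip across the 60 mm width instead, with the tool tilted and the tips just above the rim.

```bash
cat >> h.py <<'E'
nj=np.cross(zd,e);Z=np.array([0,0,1.])
def U(deg): a=np.radians(deg); return -e*np.cos(a)+Z*np.sin(a)
def RT(deg):
    z=-U(deg); return np.c_[np.cross(nj,z),nj,z]
E
python3 - <<'E'
from rig import env
from h import *
E=np.array([472.9,-169,85.7]); T=E-13.5*U(41)-5*U(55); print(T)
R=RT(55)
for P in (T+70*U(55),T,T+[0,0,130]): print(env.inverse_kinematics(P,R))
env.reach(T+70*U(55),R)
print(env.servo_line(T,rate=60,max_force=10),env.read_tcp_pos(),env.read_wrist_force())
env.clamp(45); print("w",env.read_width(),env.read_wrist_force(),env.read_time())
for n in ("scene","side","wrist"): snap(env,n,n+"4")
for n,x,y,w,h in (("scene",190,140,100,110),("side",320,110,90,100)): crop(pickle.load(open(f"pics/{n}4.pkl","rb")),f"pics/{n}4c.png",x,y,w,h,5)
E
```

```text
[ 470.00736057 -156.26799998   72.74744289]
[-37.47991673   5.70082619  97.14392098  22.23214687 104.36127627
 -49.97335361]
[-35.03943961   5.13855488 103.46449075  22.88678656  98.14281794
 -50.01256796]
[-35.03943961  -0.6286552   96.72807292  24.12399068 109.61682068
 -44.88416345]
False [ 470.18467922 -156.48673476   73.03671305] [ 0.48631501 -0.49278414  0.37764452]
w 59.41989941526484 [-0.37796845 -0.90399347 -0.11710628] 17.6583
```

View pics/scene4c.png

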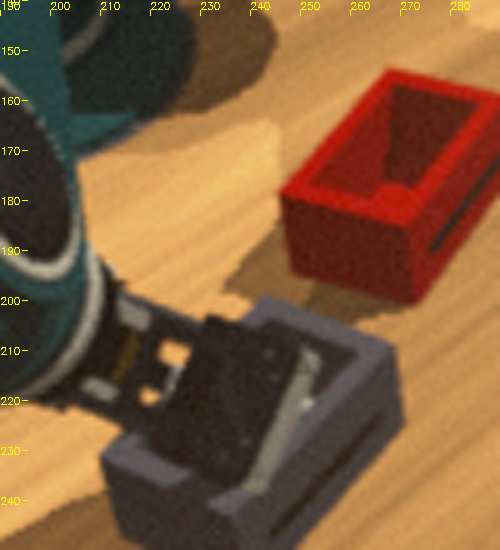

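View pics/wrist4.png

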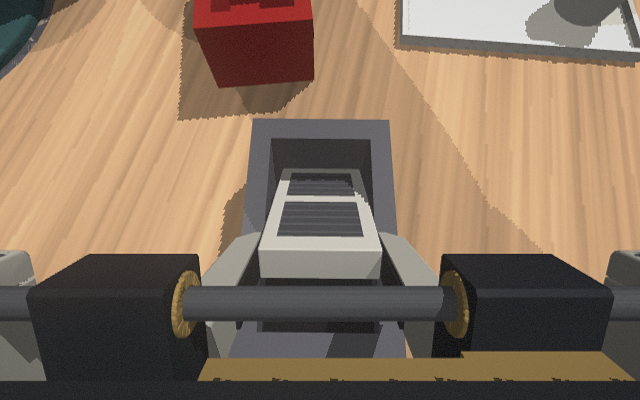

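The fingers hold the raised end across its width (59.4 mm). Lifting.

```bash
python3 - <<'E'
from rig import env
from h import *
p=np.array(env.read_tcp_pos())
print(env.servo_line(p+[0,0,25],rate=40,max_force=25),env.read_wrist_force(),env.read_width())
env.servo_line(p+[0,0,150],rate=120); print(env.read_wrist_force(),env.read_width(),env.read_time())
for n in ("scene","side","wrist"): snap(env,n,n+"5")
for n,x,y,w,h in (("scene",150,100,160,130),("side",300,40,160,130)): crop(pickle.load(open(f"pics/{n}5.pkl","rb")),f"pics/{n}5c.png",x,y,w,h,4)
E
```

```text
False [-0.35751932  0.47612082 -1.40043631] 59.63683183030738
[-0.6952572  -0.91822879 -1.05137882] 59.449176257339325 19.775
```

View pics/scene5c.png

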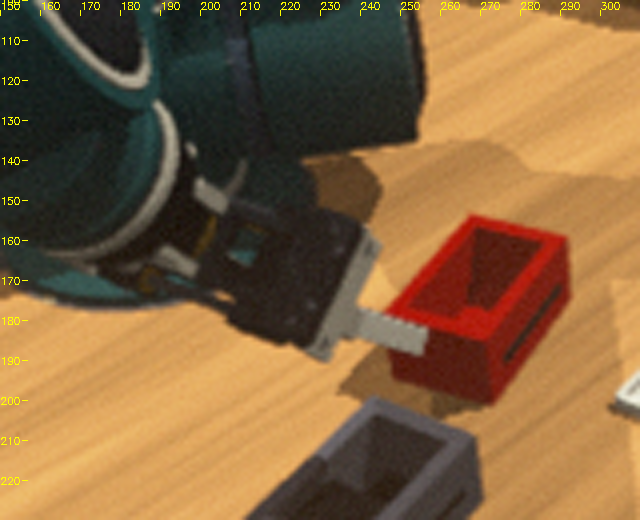

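View pics/side5c.png

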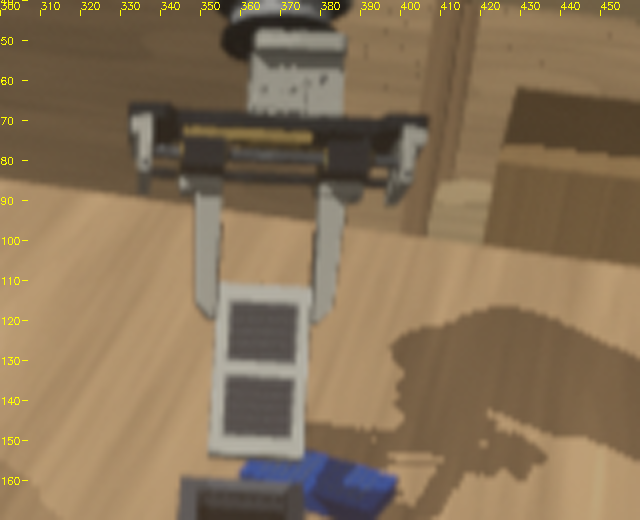

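View pics/wrist5.png

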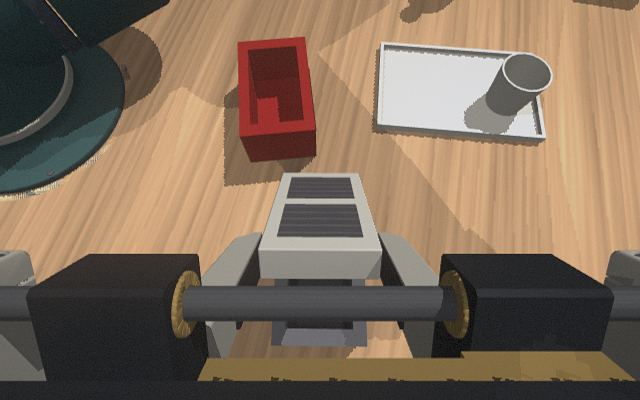

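The cassette is out and held firmly, at the same wrist-view position as at the grasp. Its top face corners are at about (260,248), (381,248), (357,174), (283,174). From those four corners I'll get its pose in the tool frame with PnP.

```bash
cat >> h.py <<'E'
def cas_in_tool(c,px):
    obj=np.array([[0,-30,0],[0,30,0],[-112,30,0],[-112,-30,0]],float) # near-left,near-right,far-right,far-left
    ok,rvs,tvs,er=cv2.solvePnPGeneric(obj,np.array(px,float),c["intrinsics"],None,flags=cv2.SOLVEPNP_IPPE)
    F=np.diag([1,-1,-1.]);out=[]
    Tc=c["tool_from_camera"]
    for r,t,q in zip(rvs,tvs,er.ravel()):
        Rm=Tc[:3,:3]@F@cv2.Rodrigues(r)[0]; t=Tc[:3,:3]@F@t.ravel()+Tc[:3,3]; out.append((Rm,t,q))
    return out
E
python3 - <<'E'
from h import *
np.set_printoptions(precision=3,suppress=True)
c=pickle.load(open("pics/wrist5.pkl","rb")); crop(c,"pics/w5c.png",220,160,200,130,4)
for R,t,q in cas_in_tool(c,[(260,248),(381,248),(357.5,174),(283,174)]):
    print(R,t,q,"world axis",(RT(55)@R[:,0]),"elev",np.degrees(np.arcsin((RT(55)@R[:,0])[2])))
E
```

```text
[[-0.16   0.001  0.987]
 [-0.001  1.    -0.002]
 [-0.987 -0.001 -0.16 ]] [  5.881  -0.203 -15.976] 0.12018891967538455 world axis [ 0.154 -0.68   0.717] elev 45.812139424685654
[[-0.625  0.002 -0.781]
 [ 0.005  1.    -0.001]
 [ 0.781 -0.004 -0.625]] [-20.619   0.019  43.193] 22.943993428041054 world axis [ 0.019 -0.061 -0.998] elev -86.32728723217336
```

View pics/w5c.png

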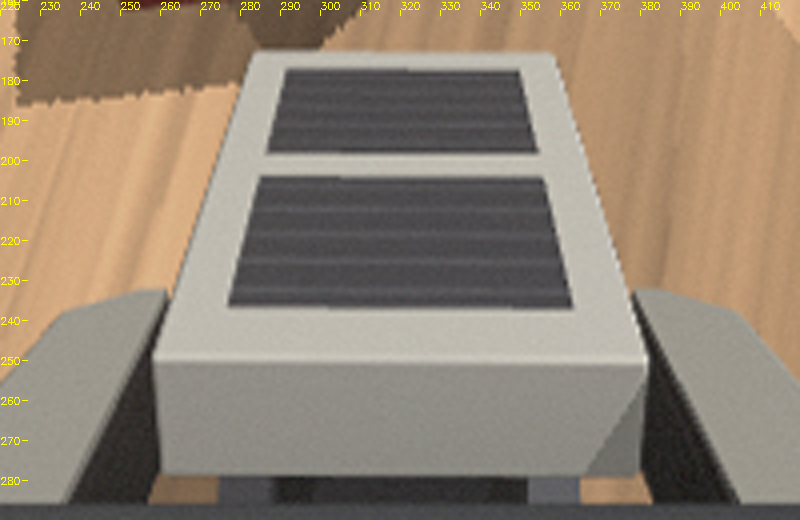

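```bash
python3 - <<'E'
from rig import env
from h import *
np.set_printoptions(precision=3,suppress=True)
c=pickle.load(open("pics/wrist5.pkl","rb"))
R,t,q=cas_in_tool(c,[(258.5,249),(381.5,249),(358,173),(283.5,173)])[0]
print(R[:,0],t,q,"off",np.degrees(np.arctan2(R[0,0],-R[2,0])))
P=np.array([onz(c,*p,12)[:2] for p in [(379.5,43),(378,130.5),(544,139)]]);print(P,np.linalg.norm(np.diff(P,axis=0),axis=1),"centre",(P[0]+P[2])/2 , "from diag")
off=9.5
G=np.array([547,156.5,0]); Rt=RT(99.5)
end=t-9*R[:,2]; print("end",end)
tcp=G+[0,0,117]-Rt@end; print(tcp)
for h in (160,80,0): print(env.inverse_kinematics(tcp+[0,0,h],Rt))
E
```

```text
[-0.169 -0.007 -0.986] [  6.042  -0.482 -17.679] 0.12001380612757419 off -9.705365267641085
[[477.975 220.407]
 [500.987  64.937]
 [723.085 101.849]] [157.164 225.144] centre [600.53  161.128] from diag
end [ -2.829  -0.444 -16.162]
[547.405 156.718 100.593]
[18.408 -6.349 92.143 -9.492 95.074  4.839]
[18.408 -5.102 98.374 -9.462 87.696  6.07 ]
[ 18.408  -2.453 103.435  -9.599  80.093   7.352]
```

```bash
python3 - <<'E'
from rig import env
from h import *
p=np.array(env.read_tcp_pos()); env.servo_line(p+[0,0,60],rate=150)
tcp=np.array([546,156,100.6]);Rt=RT(99.5)
env.reach(tcp+[0,0,150],Rt); env.servo_line(tcp+[0,0,30],rate=120)
print(env.read_tcp_pos(),env.read_wrist_force(),env.read_width(),env.read_time())
for n in ("scene","side","wrist"): snap(env,n,n+"6")
for n,x,y,w,h in (("scene",270,100,140,140),("side",200,130,150,160)): crop(pickle.load(open(f"pics/{n}6.pkl","rb")),f"pics/{n}6c.png",x,y,w,h,4 if n=="scene" else 3)
E
```

```text
[546.38565183 156.09582035 131.50345727] [-0.5887524   0.35219041 -0.99177443] 59.73894976751061 23.0
```

View pics/scene6c.png

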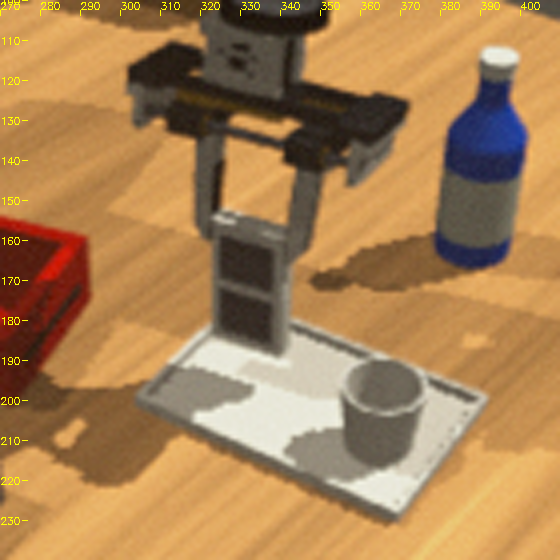

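View pics/side6c.png

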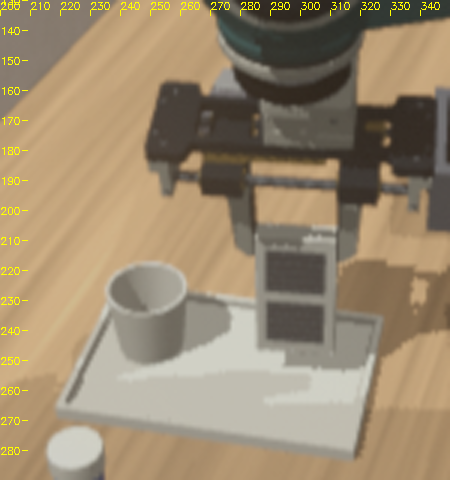

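View pics/wrist6.png

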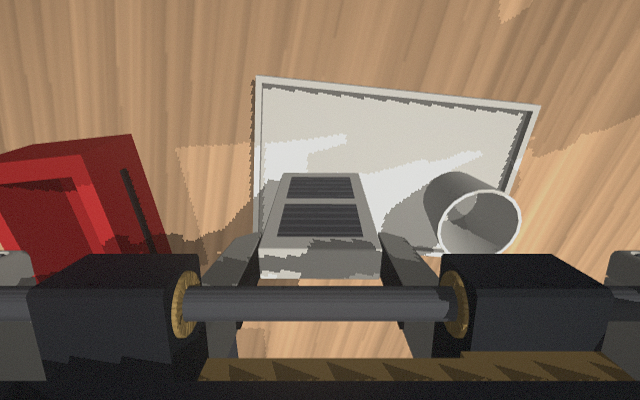

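The cassette hangs upright over the free half (scene x 323–342, y 152–188). The wrist view is unchanged, so there has been no slip. Lowering to contact.

```bash
python3 - <<'E'
from rig import env
from h import *
tcp=np.array([546,156,100.6])
print(env.servo_line(tcp-[0,0,6],rate=20,max_force=5),env.read_tcp_pos(),env.read_wrist_force(),env.read_wrist_torque(),env.read_time())
for n in ("scene","side","wrist"): snap(env,n,n+"7")
c=pickle.load(open("pics/wrist7.pkl","rb")); crop(c,"pics/w7c.png",220,160,200,130,4)
crop(pickle.load(open("pics/scene7.pkl","rb")),"pics/s7c.png",290,120,90,110,5)
E
```

```text
True [546.03533612 155.95781593  97.01325681] [0.21290969 0.07022727 4.56147568] [-0.06212107  0.26094857 -0.0353009 ] 24.6667
```

View pics/s7c.png

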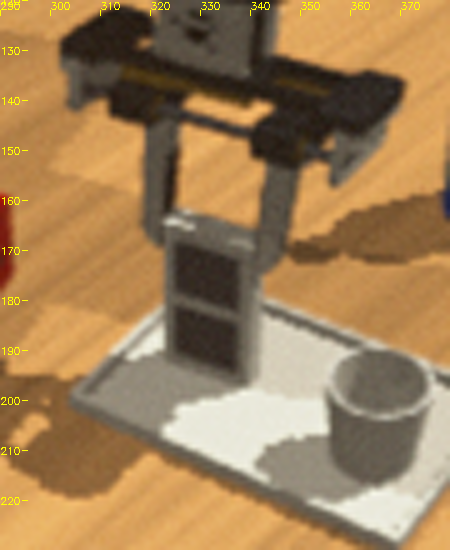

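View pics/w7c.png

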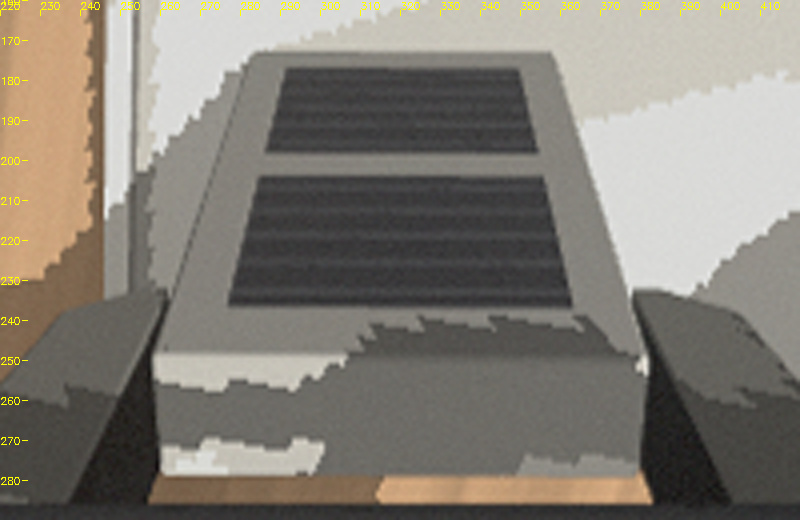

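Contact came at TCP z 97.0 (expected about 100), with 4.6 N. It stands on the floor with the wrist view unchanged, so I'm releasing.

```bash
python3 - <<'E'
from rig import env
from h import *
env.let_go(); env.sleep(0.5)
c=snap(env,"wrist","wrist8"); print(env.read_width(),env.read_wrist_force())
p=np.array(env.read_tcp_pos()); env.servo_line(p+120*U(99.5),rate=60); env.sleep(.5)
for n in ("scene","side","wrist"): snap(env,n,n+"9")
print(env.read_tcp_pos(),env.read_wrist_force(),env.read_time())
crop(pickle.load(open("pics/scene9.pkl","rb")),"pics/s9c.png",290,120,120,120,5)
crop(pickle.load(open("pics/side9.pkl","rb")),"pics/d9c.png",200,160,150,140,4)
E
```

```text
93.25040550432301 [ 0.32676983 -0.21973815 -0.65248105]
[541.20423079 175.19131229 214.47787142] [-0.93599801  0.05448016  0.21099087] 28.9
```

View pics/s9c.png

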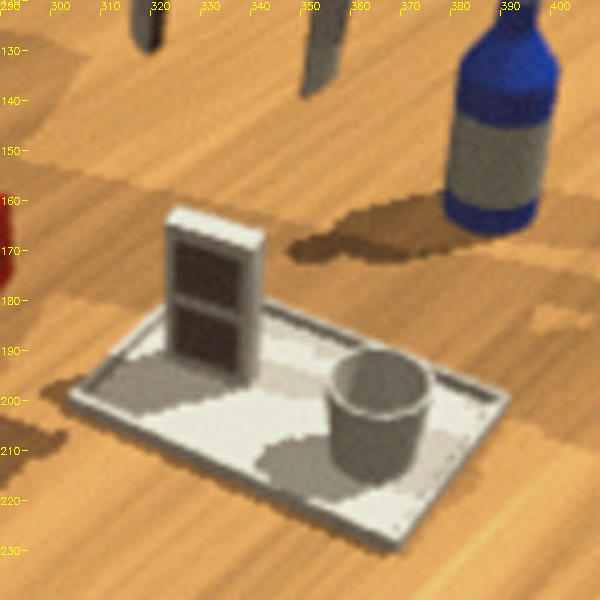

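View pics/d9c.png

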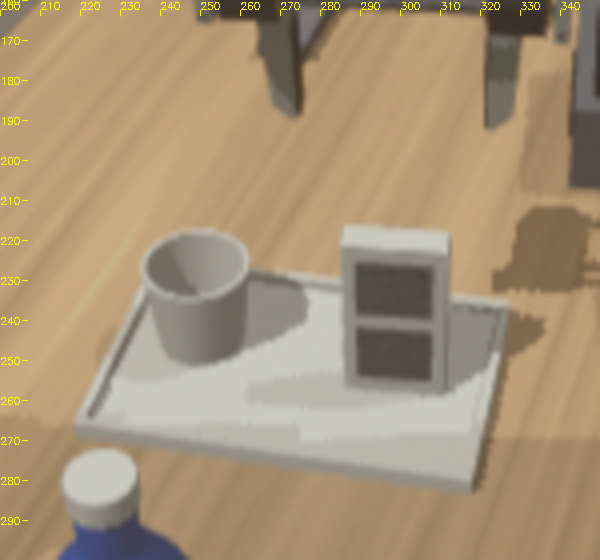

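It stands free and upright: top face centre at about (332,165) in scene and (296,220) in side, clear of the cup and rim. I'll do a quick numeric check, then hand in.

```bash
python3 - <<'E'
from rig import env
from h import *
a=pickle.load(open("pics/scene9.pkl","rb"));b=pickle.load(open("pics/side9.pkl","rb"))
t=np.array([.9936,.113]);n=np.array([-.113,.9936])
for c,p,q in ((a,(332,165.2),((364,212))),(b,(297.5,219.5),(249,246))):
    P=onz(c,*p,117)[:2]; d=P-(np.array([602.5,162])-57.5*t); print(P,d@t,d@n,"cup",onz(c,*q,5))
env.hand_in()
E
```

```text
[547.08301812 155.17350975] 1.666866103750033 -0.5206817547630734 cup [674.80765892 153.36855764   5.        ]
[545.65719067 160.94641598] 0.9025023539321643 5.376396370585059 cup [668.28819382 166.53133257   5.        ]
the job is handed in; nothing more can be done
```

The cassette now stands upright by itself on a short end in the free half of the tray. I handed the job in at about 29 s, and no verdict was reported.

- **Finding the well:** Pressing the left end (toward +y) made it go down and the cassette stayed tipped at about 41–46°. The other end met a stop.
- **Lifting and placing:** I gripped the raised end across its 60 mm width and lifted it out. I turned it vertical, lowered it until it touched the tray floor, then opened the gripper and backed away.

**Last checks:**
- **Position:** In both fixed cameras it is about 1–5 mm from the middle of the free half and clear of the cup and rim.
- **Bystanders:** The cup and bottle look unmoved in the last pictures. I did not measure the bottle or the brush again, and my cup points were re-read from the first pixel positions, so they do not independently show it stayed put. I made no move near the brush.

**What disagreed or went wrong:**
- **Pressing force:** My second press reached about 90 N on an already tipped cassette. I had misread it as having fallen back flush, and the force limit counted afresh for each step. Only a flush cassette has the 100 N limit, and the wrist reading (about 100 N in total) stayed under its 120 N limit.
- **Camera agreement:** The scene and side cameras disagreed by about 7 mm, so I relied on the wrist camera at the housing.
- **Touchdown height:** Contact came 3.6 mm lower than predicted, which I put down to error in my estimate of how deep the grip was.

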